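# Feed a tube carrier round the sample track and lock it in the reading bay

### The arm

A 6-joint arm with a two-finger parallel gripper is mounted at the origin on a cart in front of the work surface, level with it; the furniture and walls round the work are solid. World frame = base frame: x ahead of the robot, y to its left, z up, the work surface at z = 0. Lengths are in mm, angles in rad, forces in N, time in s.
With the tool pointing down it reaches from about 250 to 850 mm from the base axis. Payload 12.5 kg.
Tool frame: the origin (TCP) lies at the very end of the fingers, on their centre line; the grasp point (between the pads) lies env.pinch_z behind it (env.pinch_z is the distance from the TCP to the grasp point, in mm); z points along the fingers, y is the direction in which the jaws open and shut (so a half turn about z gives the same grasp; the last joint's range is limited). The gripper opens to 93 mm and grips with 3 to 60 N. Pads are 15 mm wide; open, the fingers measure 128 mm over their backs; the gripper's body (75 mm by 188 mm) begins 65 mm behind the grasp point.
Start: joints at [1.063, 0.351, 1.652, -0, 1.139, -0.085], TCP at [225.641, 501.568, 218.633] pointing down, gripper open.
Joint ranges: [-2.75, 2.75], [-0.79, 2.1], [0.01, 2.65], [-1.57, 4.71], [0.07, 3.14], [-2.87, 2.87]. Speed limits (rad/s): [2.22, 2.22, 2.79, 3.14, 3.14, 3.14].

### API

Orientations are given as a unit quaternion [w, x, y, z].
In Python, from cell import env gives the robot as it stands.
- The arm moves only by the tool step_arm, never from a script. Its argument "increments" is text: rows parted by semicolons, each of 7 numbers parted by spaces: the turn, a rotation vector about the world's x, y, z in rad, then the shift along the world's x, y, z in mm, then the opening, from 0 (shut) to 1 (fully open). In form: rx ry rz x y z grip; .... A call has 1 to 8 rows; each row is the pose to reach, as a shift and turn from the pose commanded when the call began; what a row does not reach only later rows make up. A row lasts 1/12 s, in which the tool goes at most 41.7 mm and 7.16 degrees, less where a joint would pass 70% of its speed; a pose out of reach is approached as far as the arm can. A call with a gripper value outside its range is refused whole. The fingers move at their own pace and stop on an object; the grip force is fixed at half the most. Time passes only in rows, so rows that repeat a pose let the fingers close. It gives the time, the measured TCP pose, the force and the opening at its end, in the units of the state.
- env.sense(): the state, without advancing time (a new reading comes with each control period).
- env.read_camera(name): name is "side" or "top" or "wrist"; returns (picture, depth): 384x512x3 uint8, blue, green, red; 384x512 float32, mm along the optical axis (not along the pixel's ray), 0 where there is no reading.
- env.camera_model(name): a dict with "K" (3x3 intrinsics, pixels), "pose" (4x4, takes a point from camera to world coordinates). Camera axes: x right, y down, z forward; pixel columns grow to the right and rows downward; lengths in mm; the calibration is good to about 2 mm. A picture is of the moment at which its call begins: read the wrist's pose just before it. camera_model takes no time and is no camera call; for the wrist camera it gives the pose at the moment of the call.
- env.sign_off(): hands the job in, once; it reports no verdict.
Trained networks look in the newest picture that a camera, given by its name, has taken for a name from the list of things; names that differ only in an ending like _2 or _b are one class to them, and where a whole thing is asked for, a point or a joint stands for the part that bears it (a point fixed in the world has none). Each returns a list of dicts, best first, with "confidence" (0 to 1); they miss things now and then, are a little off and sometimes report something else, mostly with a low value. They report only what shows in the picture. A call takes as long as a camera call.
- env.masks_of(camera, target): "mask" (384x512 bool, what is visible of it) and "bbox" ([centre column, centre row, width, height] in pixels, round what is visible of it).
- env.landmark_of(camera, target): "uv" ([column, row] in pixels: a listed point, or the origin of a listed thing).
The state is a dict: "time": time; "joints": joint angles; "qd": joint speeds; "tau": joint torques, N m; "tool_pos": TCP position; "tcp_rot": TCP orientation; "ft_force": force on the tool from outside, world axes, zero at the start; "ft_torque": the same for the moment, N m; "grip_width": finger opening in mm.
Only numpy, scipy, OpenCV 4.12 (cv2) and the standard library are available. Lean on these libraries where they do the work, as an engineer would, in place of code of your own. Each camera call takes 0.05 s, during which the arm holds its last target.

### The job

Load the samples into the reader: push the white tube carrier along its track, round the bend and fully home against the pad at the end of the reading bay, sliding it on the track without lifting it and without the fingers touching its open glass tubes. Then swing the gate arm shut across the lane behind the carrier, right into its keeper, and press the lock bolt all the way down through the arm. Leave the petri dish, the jar and the slide box where they stand.

Things in the scene. Friction and masses are not known exactly. Their poses are not given: they have to be found in the camera images.
- track: fixed sample track: 5 mm base plate, two steel rails (4 mm thick, tops 23 mm above the table) with a lane 66 mm wide between them. Origin: centre of the bend, on the table. Lane centre line in its frame: along +y at x = -95 mm from y = -225 to 0, a quarter circle of 95 mm radius about the origin towards +x, then along +x at y = 95 to the end pad's face at x = 142. Position and yaw vary
- lane_mouth (a point): point on the lane's centre line at the open mouth of the loading lane, 22 mm above the table
- bend_start (a point): point on the lane's centre line where the bend begins, 22 mm above the table; rail faces in the bend lie at 62 and 128 mm from the track's origin
- bend_end (a point): point on the lane's centre line where the bend ends and the straight bay lane begins, 22 mm above the table
- bay (a point): where carrier_mid lies when the carrier is about 3 mm from the end pad; track frame x = 84, y = 95 mm, 22 mm above the table. With the gate shut the carrier has about 6 mm of play lengthwise. Beside the bay, outside the outer rail, stands a grey reading head 57 mm high; the end stop is 39 mm high
- carrier_mid (a point): centre, half-way up, of the loose white plastic tube carrier (0.15 to 0.35 kg, friction about 0.4): 110 mm long (its own x axis), 56 mm wide, half-round ends, 33 mm high, top 38 mm above the table, 15 mm above the rails. Starts in the loading lane, 5 mm side play (4 mm in the bend). Pushed along its length from behind it follows the rails; pushed towards the outer rail it wedges
- tube_a: open glass tube held upright in the carrier, 16 mm wide, on the carrier's centre line 27 mm from its middle; origin at its foot, its rim 62 mm above the table. Not to be touched
- tube_b: like tube_a, in the middle of the carrier
- tube_c: like tube_a, 27 mm from the middle towards the other end
- gate (a joint): angle of the swing gate, rad: 0 = shut (arm across the lane along the track's -y, at its stop in the keeper), growing as it opens clockwise seen from above (1.57: arm along the track's -x, outside the outer rail), up to 2.6. It starts open, above 1.6, and stays where it is left; moving it takes about 1 N at the knob. It can only shut when the carrier is in the bay
- gate_hinge (a point): the gate's upright hinge axis, outside the outer rail, 30 mm above the table; track frame x = 20, y = 147 mm. The steel arm is 12 mm wide, 25 to 35 mm above the table, and 136 mm long from the hinge; its end is a 24 mm square eye with a 13 mm hole, 124 mm from the hinge
- gate_knob (a point): centre of the black upright knob on the gate arm, 13 mm in diameter, from 35 to 57 mm above the table, 64 mm from the hinge; push the arm or knob sideways, or pinch the knob
- bolt (a joint): lock bolt, m: 0 = up, 0.012 = fully down. It stays where it is left; pressing it takes about 2 to 4 N. It goes down only if the gate is shut to within about 0.025 rad, else it lands on the arm
- bolt_top (a point): middle of the top of the lock bolt's black button, 22 mm in diameter, 70 mm above the table when up, 58 mm when down; it stands upright in the dark steel keeper (46 mm high) on the inner side of the lane, track frame x = 20, y = 23 mm. The keeper takes the end of the gate arm under a plate that hides the eye
- dish: loose petri dish, 69 mm wide, 16 mm high, origin under its middle; bystander inside the corner of the track
- jar: loose lidded glass jar, 58 mm wide, 80 mm high, origin under its middle; bystander beyond the gate hinge and reading head
- slides: loose slide box, 35 x 83 x 60 mm, origin under its middle; bystander inside the corner of the track

How it is judged:
By the outcome, as a careful person would: the job done as asked, in the order asked, and still so for the second after the job is handed in, with the robot touching nothing.
It also fails if it takes over 58 s, if anything falls off the work surface, if the arm or the gripper's body presses on something with over 40 N, if the wrist force passes 120 N, or if a joint passes its speed limit or range.

## Working session

There is one attempt and no reset: what is moved stays moved. The work goes in short steps, Python scripts to look and compute and a tool call to move; the robot and the scene stay as the last step left them, time stands still between calls to the robot, and variables do not carry over. Pictures are saved under pics/ and viewed, and the job is handed in when it is done.

Besides the shell and the picture viewer there is one more tool, called after ">>>" as a command line: name --argument value ..., lists and objects as JSON in quotes. step_arm: Moves the arm, as the interface text tells. Its arguments: {"type":"object","properties":{"increments":{"type":"string"}},"required":["increments"]}

```bash
ls; mkdir -p pics
python3 - <<'E'
from cell import env
import cv2
s=env.sense(); print(s, env.pinch_z)
for n in ("top","side"):
    p,d=env.read_camera(n); cv2.imwrite(f"pics/{n}0.png",p)
    m=env.camera_model(n); print(n,m["K"].tolist(),m["pose"].round(3).tolist())
    import numpy as np; np.save(f"pics/{n}0d.npy",d)
E
```

```text
pics
{'time': 0.0, 'joints': array([ 1.06338438e+00,  3.51250082e-01,  1.65240708e+00,  4.82424751e-06,
        1.13908709e+00, -8.45892682e-02]), 'qd': array([-7.70948031e-05,  1.84373923e-04,  4.08353671e-04,  1.06141399e-03,
        2.40886535e-04,  1.11931627e-03]), 'tau': array([ 3.81551959e-03, -4.97322893e+01, -2.85253465e+01,  7.01129995e-02,
        2.56020814e-02, -1.03104094e-04]), 'tool_pos': array([225.49226425, 501.28444711, 218.10030961]), 'tcp_rot': array([-1.70052541e-04,  2.09840977e-01,  9.77735359e-01, -5.50114677e-04]), 'ft_force': array([0.17325693, 0.55138738, 0.36322334]), 'ft_torque': array([-0.04292404,  0.00089523, -0.00877686]), 'grip_width': 93.20304080420067} 18.8
top [[354.0699445023402, 0.0, 258.3918212872281], [0.0, 354.0699445023402, 194.41584542360889], [0.0, 0.0, 1.0]] [[-0.026, -0.987, 0.159, 448.985], [-1.0, 0.027, 0.004, 45.464], [-0.008, -0.159, -0.987, 926.908], [0.0, 0.0, 0.0, 1.0]]
side [[421.2544657446227, 0.0, 254.75399588477148], [0.0, 421.2544657446227, 190.94136814094298], [0.0, 0.0, 1.0]] [[0.999, -0.014, 0.047, 522.425], [-0.047, -0.513, 0.857, -799.074], [0.012, -0.858, -0.513, 559.211], [0.0, 0.0, 0.0, 1.0]]
```

View pics/top0.png

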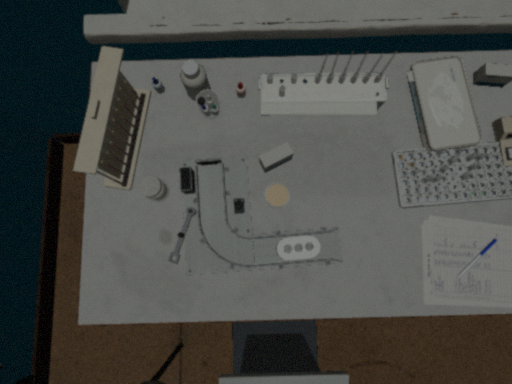

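View pics/side0.png

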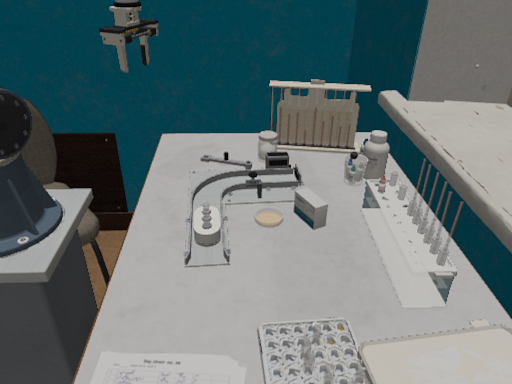

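The top view shows the track, with its mouth at about (338,247), the carrier at (299,248), the bend at bottom left, the bay going up to (208,162), the open gate arm at (182,235), the bolt at (239,205), the head at (187,180), the jar at (155,187), the dish at (277,195) and the slides at (276,157).

```bash
cat > h.py <<'E'
from cell import env
import numpy as np, cv2
def ray(n,uv,z,m=None):
    m=m or env.camera_model(n); K=m["K"];P=m["pose"]
    d=P[:3,:3]@np.linalg.inv(K)@np.array([uv[0],uv[1],1.]); o=P[:3,3]
    return o+d*(z-o[2])/d[2]
def proj(n,p,m=None):
    m=m or env.camera_model(n); q=np.linalg.inv(m["pose"])@np.append(p,1); q=m["K"]@q[:3]; return q[:2]/q[2]
# track pose
def T2W(x,y,tp): 
    c,s=np.cos(tp[2]),np.sin(tp[2]); return np.array([tp[0]+c*x-s*y, tp[1]+s*x+c*y])
def W2T(X,Y,tp):
    c,s=np.cos(tp[2]),np.sin(tp[2]); dx,dy=X-tp[0],Y-tp[1]; return np.array([c*dx+s*dy,-s*dx+c*dy])
E
python3 - <<'E'
from h import *
Z=dict(track=0,lane_mouth=22,bend_start=22,bend_end=22,bay=22,carrier_mid=21.5,tube_a=5,gate_hinge=30,gate_knob=46,bolt_top=70,dish=0,jar=0,slides=0)
for n in ("top","side"):
    for k,z in Z.items():
        r=env.landmark_of(n,k)
        for q in r[:3 if k=="tube_a" else 1]: print(n,k,np.round(q["uv"],1),round(q["confidence"],2),ray(n,q["uv"],z).round(1))
print(env.sense()["time"])
E
```

```text
top track [247.8 212.4] 0.61 [551.  78.   0.]
top lane_mouth [337.  244.7] 0.72 [ 460.6 -146.4   22. ]
top bend_start [252.1 253.4] 0.91 [444.5  68.6  22. ]
top bend_end [208.7 215.3] 0.56 [543.8 177.7  22. ]
top bay [206.7 185.5] 0.63 [621.8 182.6  22. ]
top carrier_mid [297.4 245.3] 0.7 [461.7 -46.4  21.5]
top tube_a [307.7 245.9] 0.54 [459.7 -74.5   5. ]
top tube_a [299. 246.] 0.53 [460.  -52.2   5. ]
top gate_hinge [186.7 210.1] 0.77 [557.8 232.7  30. ]
top gate_knob [180.5 235.3] 0.68 [493.5 244.4  46. ]
top bolt_top [238.7 205.6] 0.5 [560.6  97.4  70. ]
top dish [279.1 195.1] 0.95 [594.8  -5.9   0. ]
top jar [157.9 189.7] 0.81 [618.2 316.1   0. ]
top slides [271.8 159.6] 0.78 [692.1  10.3   0. ]
side track [245.4 199.4] 0.73 [547.8  94.4   0. ]
side lane_mouth [207.7 256.7] 0.92 [ 466.8 -151.1   22. ]
side bend_start [205.6 197.8] 0.83 [451.1  69.2  22. ]
side bend_end [241.8 176.1] 0.79 [540.6 175.4  22. ]
side bay [274.2 176.2] 0.84 [626.1 172.7  22. ]
side carrier_mid [203.6 224.9] 0.92 [452.6 -42.5  21.5]
side tube_a [206.9 235.6] 0.47 [459.9 -59.5   5. ]
side tube_a [270.9 179.3] 0.39 [619.  186.4   5. ]
side gate_hinge [249.9 164. ] 0.84 [563.9 228.9  30. ]
side gate_knob [227.4 155.6] 0.74 [502.5 249.8  46. ]
side bolt_top [252.1 171.4] 0.56 [564.7 111.5  70. ]
side dish [204.9 225. ] 0.33 [452.8 -12.7   0. ]
side jar [208.8 198.6] 0.5 [456.3 100.7   0. ]
side slides [310.1 219.7] 0.78 [695.9   1.2   0. ]
1.4
```

Run:
```python
from h import *
from scipy.optimize import least_squares
T=dict(track=(0,0,0),lane_mouth=(-95,-225,22),bend_start=(-95,0,22),bend_end=(0,95,22),bay=(84,95,22),gate_hinge=(20,147,30),bolt_top=(20,23,70))
obs={'top':dict(track=(247.8,212.4),lane_mouth=(337,244.7),bend_start=(252.1,253.4),bend_end=(208.7,215.3),bay=(206.7,185.5),gate_hinge=(186.7,210.1),bolt_top=(238.7,205.6)),
'side':dict(track=(245.4,199.4),lane_mouth=(207.7,256.7),bend_start=(205.6,197.8),bend_end=(241.8,176.1),bay=(274.2,176.2),gate_hinge=(249.9,164),bolt_top=(252.1,171.4))}
M={n:env.camera_model(n) for n in obs}
def f(t):
    r=[]
    for n in obs:
        for k,uv in obs[n].items():
            x,y,z=T[k]; r+=list(proj(n,[*T2W(x,y,t),z],M[n])-uv)
    return r
s=least_squares(f,[550,85,0.],loss='soft_l1');t=s.x;print(t);print(np.round(np.array(f(t)).reshape(-1,2),1).tolist())
np.save('tp.npy',t)
# overlay on upscaled crop
from math import *
p=cv2.imread('pics/top0.png'); S=4
def draw(n,p,S,t,off):
    q=cv2.resize(p,None,fx=S,fy=S,interpolation=cv2.INTER_CUBIC)
    q=np.clip(q*1.6,0,255).astype('uint8')
    def pl(pts,z,c):
        u=[(proj(n,[*T2W(x,y,t),z],M[n])+.5)*S-.5 for x,y in pts]
        cv2.polylines(q,[np.round(u).astype(int)],False,c,1)
    for r in (62,128):
        pts=[(-r,-225)]+[(-r*cos(a),r*sin(a)) for a in np.linspace(0,pi/2,20)]+[(142,r)]
        pl(pts,23,(0,0,255))
    pl([(142,62),(142,128)],39,(0,255,0))
    for c,r,z in (((20,23),11,70),((20,147),8,35)):
        pl([(c[0]+r*cos(a),c[1]+r*sin(a)) for a in np.linspace(0,2*pi,20)],z,(255,0,0))
    return q
q=draw('top',p,S,t,0); cv2.imwrite('pics/ov_top.png',q[145*S:285*S,160*S:350*S])
p=cv2.imread('pics/side0.png');q=draw('side',p,S,t,0); cv2.imwrite('pics/ov_side.png',q[140*S:280*S,160*S:350*S])
```

```text
[5.46460346e+02 8.06989884e+01 5.79769983e-02]
[[-1.0, 1.8], [1.1, -1.7], [-2.7, -2.8], [0.9, 1.1], [0.9, -1.2], [1.6, -0.1], [-3.1, -1.7], [-0.4, 2.9], [-1.1, -0.5], [0.4, -1.3], [0.1, -0.0], [-0.7, -1.4], [-2.2, 0.1], [0.3, 1.3]]
```

View pics/ov_top.png

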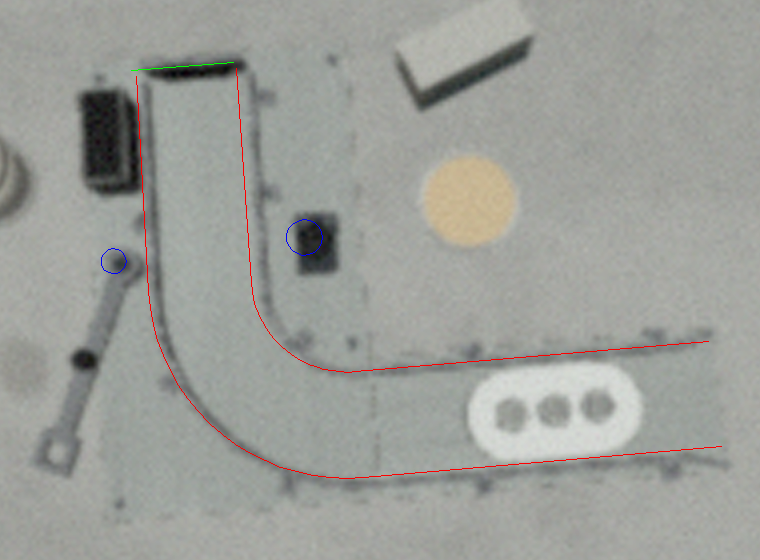

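View pics/ov_side.png

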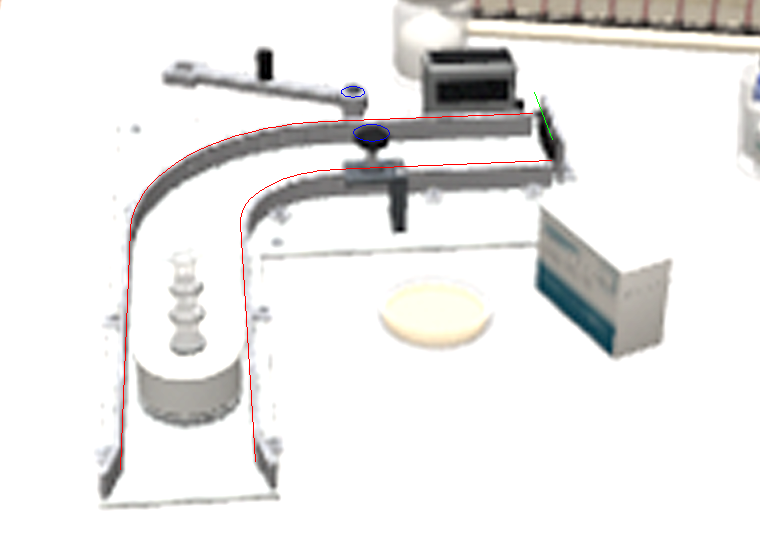

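```bash
cat > fit.py <<'E'
from h import *
from math import *
from scipy.optimize import least_squares
from scipy.ndimage import map_coordinates
def samples(skip=True):
    out=[]
    for r in (60,130):
        for y in np.arange(-215,0,10): out.append((-r,y,-1,0))
        for a in np.linspace(0.05,pi/2-.05,18): out.append((-r*cos(a),r*sin(a),-cos(a),sin(a)))
        for x in np.arange(0,125,8): out.append((x,r,0,1))
    return out
def draw(n,p,S,t,M,crop,extra=()):
    q=cv2.resize(p,None,fx=S,fy=S,interpolation=cv2.INTER_CUBIC)
    def pl(pts,z,c):
        u=[(proj(n,[*T2W(x,y,t),z],M)+.5)*S-.5 for x,y in pts]
        cv2.polylines(q,[np.round(u).astype(int)],False,c,1)
    for r in (62,128):
        pl([(-r,-225)]+[(-r*cos(a),r*sin(a)) for a in np.linspace(0,pi/2,20)]+[(142,r)],23,(0,0,255))
    pl([(142,62),(142,128)],39,(0,255,0))
    for c,r,z in (((20,23),11,70),((20,147),8,35)):
        pl([(c[0]+r*cos(a),c[1]+r*sin(a)) for a in np.linspace(0,2*pi,20)],z,(255,0,0))
    x0,y0,x1,y1=crop
    return q[y0*S:y1*S,x0*S:x1*S]
E
python3 - <<'E'
from fit import *
M=env.camera_model('top')
p=cv2.imread('pics/top0.png');g=cv2.cvtColor(p,cv2.COLOR_BGR2GRAY).astype(float)
t=np.load('tp.npy')+[0,-5,0]
for R in (10,8,6,5,4,4,4):
    obs=[]
    for x,y,nx,ny in samples():
        o=np.arange(-R,R+.1,.5)
        W=[proj('top',[*T2W(x+nx*k,y+ny*k,t),23],M) for k in o]; W=np.array(W)
        v=map_coordinates(g,[W[:,1],W[:,0]],order=1)
        i=np.argmin(v)
        if v[i]<np.median(v)-12 and 0<i<len(o)-1: obs.append((x,y,nx,ny,o[i],W[i]))
    pts=np.array([ray('top',b[5],23,M)[:2] for b in obs])
    def f(s): 
        return [ (W2T(P[0],P[1],s)-np.array(b[:2]))@np.array(b[2:4]) for P,b in zip(pts,obs)]
    t=least_squares(f,t,loss='soft_l1').x
    print(t,len(obs),np.round(np.std(f(t)),2))
np.save('tp.npy',t)
cv2.imwrite('pics/ov_top2.png',draw('top',p,4,t,M,(160,145,350,285)))
cv2.imwrite('pics/ov_side2.png',draw('side',cv2.imread('pics/side0.png'),4,t,env.camera_model('side'),(160,140,350,280)))
E
```

```text
[5.44012273e+02 7.26619744e+01 5.56339330e-02] 86 3.22
[5.44440219e+02 7.26017274e+01 5.19955246e-02] 73 1.51
[5.44571696e+02 7.25313151e+01 5.55419420e-02] 29 0.87
[5.38748202e+02 7.13872076e+01 6.20072828e-02] 8 0.19
[5.42160312e+02 7.12052772e+01 6.31927854e-02] 13 0.56
[5.63663063e+02 7.30076451e+01 5.69167446e-02] 7 0.4
[5.52159502e+02 7.19924731e+01 6.59325228e-02] 7 0.42
```

View pics/ov_top2.png

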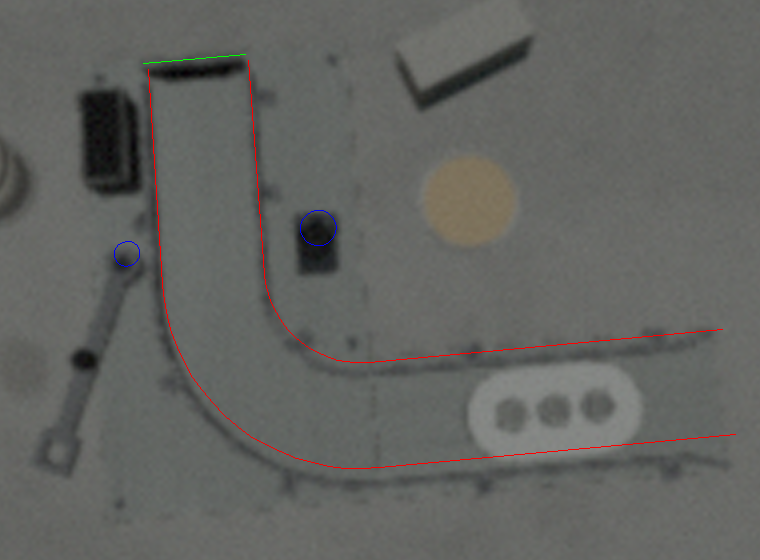

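View pics/ov_side2.png

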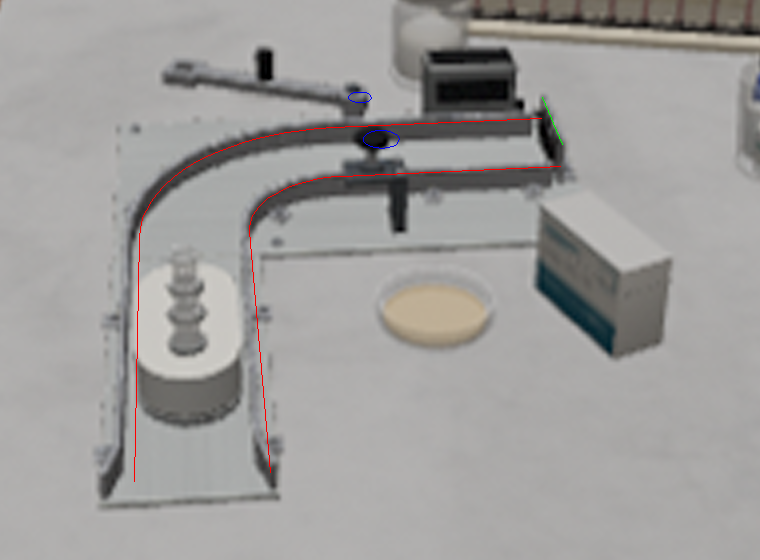

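Run:
```python
from fit import *
M=env.camera_model('top')
p=cv2.imread('pics/top0.png');g=cv2.cvtColor(p,cv2.COLOR_BGR2GRAY).astype(float)
t=np.array([546.,73,.04])
for R in (10,8,7,7,6,6,6,6):
    obs=[]
    for x,y,nx,ny in samples():
        if y<-190: continue
        o=np.arange(-R,R+.1,.5)
        W=np.array([proj('top',[*T2W(x+nx*k,y+ny*k,t),23],M) for k in o])
        v=map_coordinates(g,[W[:,1],W[:,0]],order=1)
        i=np.argmin(v)
        if v[i]<np.max(v)-12 and 0<i<len(o)-1: obs.append((x,y,nx,ny,o[i],W[i]))
    pts=np.array([ray('top',b[5],23,M)[:2] for b in obs])
    def f(s): 
        return [ (W2T(P[0],P[1],s)-np.array(b[:2]))@np.array(b[2:4]) for P,b in zip(pts,obs)]
    t=least_squares(f,t,loss='soft_l1').x
    r=np.array(f(t)); inn=np.array([hypot(b[0],b[1])<100 if b[1]>0 and b[0]<0 else min(abs(b[0]) if b[1]<0 else 999, b[1] if b[0]>0 else 999)<100 for b in obs])
    print(t,len(obs),np.round(np.std(r),2),r[inn].mean(),r[~inn].mean())
np.save('tp.npy',t)
cv2.imwrite('pics/ov_top3.png',draw('top',p,4,t,M,(160,145,350,285)))
cv2.imwrite('pics/ov_side3.png',draw('side',cv2.imread('pics/side0.png'),4,t,env.camera_model('side'),(160,140,350,280)))
```

```text
[5.43807372e+02 7.23565824e+01 5.57791208e-02] 97 1.65 0.23918433494758132 -0.3144816529221997
[5.43959900e+02 7.25546144e+01 5.53636140e-02] 97 1.84 0.24869809386133215 -0.14367929689506678
[5.44063095e+02 7.25167759e+01 5.36787640e-02] 97 1.62 0.24917003315254205 -0.2970465491853199
[5.44206348e+02 7.26603123e+01 5.17620057e-02] 96 1.47 0.3619945133178282 -0.28995399114489084
[5.44192276e+02 7.25306876e+01 5.18818923e-02] 96 1.16 0.44227735665738344 -0.3823924532606389
[5.44218096e+02 7.25555124e+01 5.17907353e-02] 96 1.14 0.481118189881556 -0.39366620102507976
[5.44234695e+02 7.25716384e+01 5.15295994e-02] 96 1.14 0.4569882792422706 -0.39933806746603584
[5.44243798e+02 7.25596434e+01 5.14181365e-02] 96 1.14 0.46823651150577067 -0.40802283531545297
```

View pics/ov_top3.png

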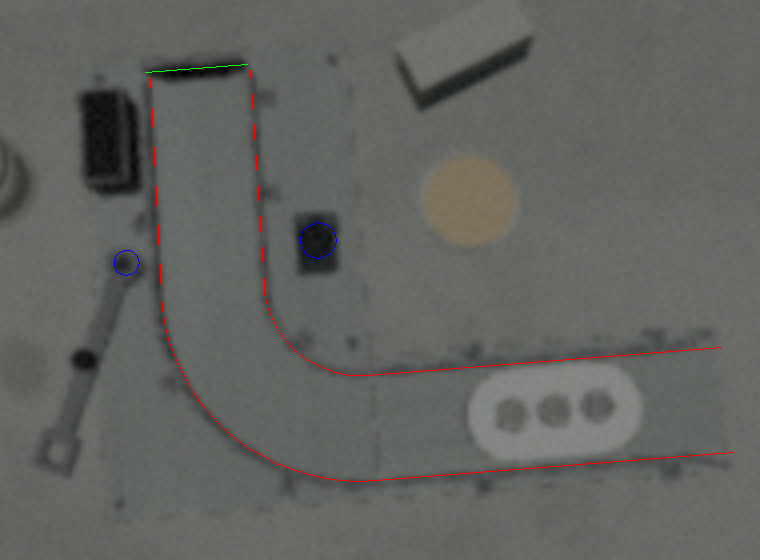

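View pics/ov_side3.png

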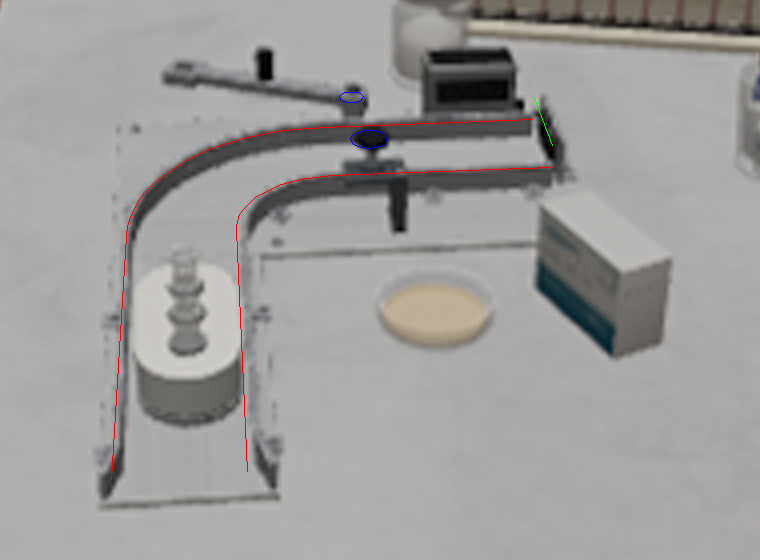

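The fit now agrees with both views to about 2 mm; bolt and hinge circles lie on the button and the pivot. Next I work out the carrier and gate state and a push plan.

```bash
python3 - <<'E'
from h import *
t=np.array([545.2,72.3,.051]); np.save('tp.npy',t)
p=cv2.imread('pics/top0.png')
m=(p.min(2)[225:270,270:330]>150).astype('uint8'); 
print(p[248,290],p[255,262],m.sum())
ys,xs=np.nonzero(m); 
c=(xs.mean()+270,ys.mean()+225); P=ray('top',c,38); print('carrier',P,W2T(P[0],P[1],t), 'u range',xs.min()+270,xs.max()+270)
for c in ((160+84/4,145+358/4),):
    P=ray('top',c,57);a=W2T(P[0],P[1],t)-[20,147];print('knob',P,a,np.hypot(*a),'theta',np.arctan2(-a[0],-a[1]))
c=(160+58/4,145+450/4);P=ray('top',c,35);a=W2T(P[0],P[1],t)-[20,147];print('eye',a,np.hypot(*a),'theta',np.arctan2(-a[0],-a[1]))
print('mouth',T2W(-95,-225,t))
E
cat > plan.py <<'E'
from h import *
from math import *
def cl(s): # centreline, s=0 at bend start
    L=95*pi/2
    if s<0: return np.array([-95.,s]),pi/2
    if s<L: a=s/95; return np.array([-95*cos(a),95*sin(a)]),pi/2-a
    return np.array([s-L,95.]),0.
def tcp(s,h=7.5,k=1.0):
    """s: arc pos of rear circle centre"""
    r,th=cl(s)
    lo,hi=s+50,s+62
    for _ in range(40):
        m=(lo+hi)/2
        if np.linalg.norm(cl(m)[0]-r)<54: lo=m
        else: hi=m
    f=cl(lo)[0]; ax=atan2(*(f-r)[::-1])
    u=th+k*(ax-th)
    return r-(28+h)*np.array([cos(u),sin(u)]),u
def world(s,t,**k):
    P,u=tcp(s,**k); W=T2W(*P,t); return W, u+t[2]
E
python3 - <<'E'
from plan import *
t=np.load('tp.npy')
for s in list(np.arange(-170,211,20)):
    W,u=world(s,t); print(s,W.round(1),'yaw y',round(u-pi/2,3), 'radius',round(hypot(*tcp(s)[0]),1))
E
```

```text
[93 95 94] [101 102  98] 0
-170 [ 460.8 -137.8] yaw y 0.051 radius 226.4
-150 [ 459.8 -117.8] yaw y 0.051 radius 208.4
-130 [458.8 -97.8] yaw y 0.051 radius 190.8
-110 [457.7 -77.9] yaw y 0.051 radius 173.8
-90 [456.7 -57.9] yaw y 0.051 radius 157.4
-70 [455.7 -37.9] yaw y 0.051 radius 142.0
-50 [454.6 -17.9] yaw y 0.049 radius 127.9
-30 [451.7   2. ] yaw y -0.006 radius 117.0
-10 [445.9  22.3] yaw y -0.141 radius 111.2
10 [438.4  44. ] yaw y -0.342 radius 110.5
30 [434.9  67. ] yaw y -0.553 radius 110.5
50 [436.2  90.1] yaw y -0.763 radius 110.5
70 [442.3 112.5] yaw y -0.974 radius 110.5
90 [453.  133.1] yaw y -1.185 radius 110.5
110 [467.9 150.2] yaw y -1.371 radius 109.8
130 [486.  161.2] yaw y -1.484 radius 106.8
150 [505.7 165.4] yaw y -1.52 radius 101.1
170 [525.7 166.4] yaw y -1.52 radius 96.1
190 [545.6 167.4] yaw y -1.52 radius 95.1
210 [565.6 168.5] yaw y -1.52 radius 98.3<stdin>:7: RuntimeWarning: Mean of empty slice.
  ret = ret.dtype.type(ret / rcount)
Traceback (most recent call last):
ValueError: zero-size array to reduction operation minimum which has no identity
```

Run:
```python
from h import *
t=np.load('tp.npy')
p=cv2.imread('pics/top0.png')
for x0,x1 in ((468,642),):
    for x in (x0,555,x1):
        c=(160+x/4-.4,145+410/4-.4); P=ray('top',c,38); print('carrier',P,W2T(P[0],P[1],t))
for c in ((160+84/4,145+358/4),):
    P=ray('top',c,57);a=W2T(P[0],P[1],t)-[20,147];print('knob',P,a,np.hypot(*a),'theta',np.arctan2(-a[0],-a[1]))
c=(160+58/4,145+450/4);P=ray('top',c,35);a=W2T(P[0],P[1],t)-[20,147];print('eye',a,np.hypot(*a),'theta',np.arctan2(-a[0],-a[1]))
```

```text
carrier [458.39328979   7.00340728  38.        ] [-90.02252536 -60.7864696 ]
carrier [456.97801667 -46.9257095   38.        ] [ -94.18515113 -114.57331912]
carrier [ 455.56409626 -100.8032813    38.        ] [ -98.3437983  -168.30875964]
knob [494.82680362 240.66159972  57.        ] [-61.72498039  23.7106124 ] 66.12235888289034 theta 1.9375500194147395
eye [-115.89973145   47.12477035] 125.11391501339396 theta 1.9569789310428087
```

>>> step_arm --increments "0 0 -0.12 14 -37 0 0; 0 0 -0.24 28 -75 0 0; 0 0 -0.36 42 -112 0 0; 0 0 -0.48 56 -150 0 0; 0 0 -0.6 70 -187 0 0; 0 0 -0.72 84 -225 0 0; 0 0 -0.84 98 -262 0 0; 0 0 -0.96 112 -300 0 0"

```text
time: 2.07
tool_pos: [337.8, 199.9, 218.9]
tcp_rot: [0.0, 0.64, 0.769, 0.0]
ft_force: [1.2, 1.5, -0.1]
grip_width: 44.1
```

>>> step_arm --increments "0 0 -0.07 14 -37 -10 0; 0 0 -0.137 28 -75 -20 0; 0 0 -0.137 42 -112 -30 0; 0 0 -0.137 56 -150 -40 0; 0 0 -0.137 70 -187 -50 0; 0 0 -0.137 84 -225 -60 0; 0 0 -0.137 98 -262 -70 0; 0 0 -0.137 112 -300 -80 0"

```text
time: 2.73
tool_pos: [449.9, -100.5, 138.3]
tcp_rot: [0.0, 0.689, 0.725, 0.0]
ft_force: [0.6, 0.2, 0.8]
grip_width: 0.4
```

```bash
cat > st.py <<'E'
from h import *
s=env.sense();q=s['tcp_rot']
from scipy.spatial.transform import Rotation as R
Rm=R.from_quat([q[1],q[2],q[3],q[0]]).as_matrix()
t=np.load('tp.npy')
print('t',round(s['time'],2),'pos',s['tool_pos'].round(1),'psi',round(np.arctan2(Rm[1,1],Rm[0,1]),3),'z',Rm[:,2].round(3),'F',s['ft_force'].round(1),'w',round(s['grip_width'],1),'track',W2T(*s['tool_pos'][:2],t).round(1),'q6',s['joints'][5].round(2))
E
python3 st.py
```

```text
t 2.73 pos [ 449.9 -100.5  138.3] psi 0.051 z [ 0. -0. -1.] F [0.6 0.2 0.8] w 0.4 track [-103.9 -167.8] q6 -0.37
```

>>> step_arm --increments "0 0 0 5 -15 -5 0; 0 0 0 10.5 -30 -18 0; 0 0 0 10.5 -30 -18 0; 0 0 0 10.5 -30 -18 0"

```text
time: 3.07
tool_pos: [459.7, -128.4, 120.3]
tcp_rot: [-0.001, 0.689, 0.724, -0.0]
ft_force: [-0.3, 0.8, 0.7]
grip_width: 0.8
```

```bash
python3 - <<'E'
from fit import *
t=np.load('tp.npy')
M=env.camera_model('wrist')
p,d=env.read_camera('wrist'); cv2.imwrite('pics/w1.png',p)
print(M['pose'].round(2).tolist(),M['K'].tolist())
p2,_=env.read_camera('top'); cv2.imwrite('pics/t1.png',p2)
cv2.imwrite('pics/w1o.png',draw('wrist',p,1,t,M,(0,0,512,384)))
E
python3 st.py
```

```text
[[1.0, 0.05, 0.01, 456.74], [0.05, -0.96, -0.26, -55.57], [-0.0, 0.26, -0.96, 287.02], [0.0, 0.0, 0.0, 1.0]] [[304.3657408035597, 0.0, 252.67856310473192], [0.0, 304.3657408035597, 191.14360900774443], [0.0, 0.0, 1.0]]
t 3.17 pos [ 460.  -127.6  121.1] psi 0.051 z [ 0.  0. -1.] F [-0.2  0.4  0.8] w 0.3 track [ -95.3 -195.3] q6 -0.42
```

View pics/w1o.png

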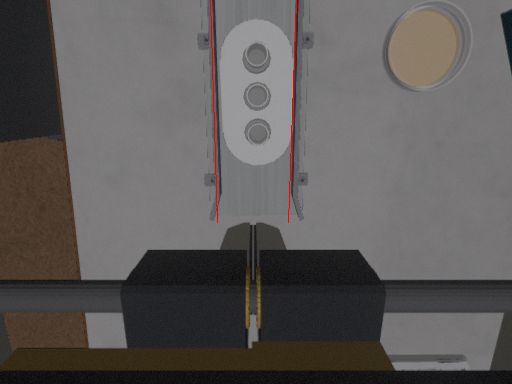

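View pics/t1.png

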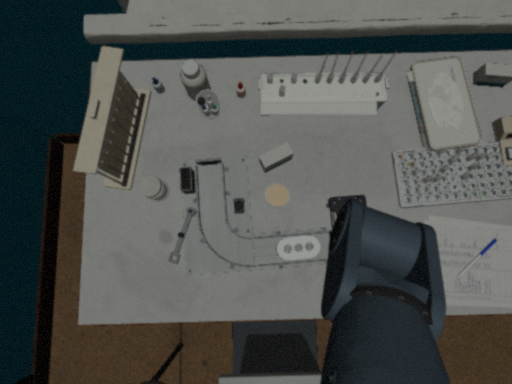

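The wrist view shows the carrier end at about (257,165) with the rails matching the overlay; the fingertips are clear of the carrier.

Run:
```python
from h import *
t=np.load('tp.npy');M=env.camera_model('wrist')
for uv in ((257,165),(257,96),(257,20),(213,180),(300,180)):
    P=ray('wrist',uv,38 if uv[0]==257 else 23,M); print(P.round(1),W2T(*P[:2],t).round(1))
```

```text
[ 462.8 -100.5   38. ] [ -91.1 -168.4]
[459.7 -45.8  38. ] [ -91.4 -113.6]
[456.7   7.6  38. ] [-91.7 -60.1]
[ 424.7 -118.9   23. ] [-130.1 -184.8]
[ 502.3 -114.8   23. ] [ -52.4 -184.7]
```

>>> step_arm --increments "0 0 0 0 0 -31 0; 0 0 0 0 0 -62 0; 0 0 0 0 0 -80 0; 0 0 0 0 0 -93 0; 0 0 0 0 0 -93 0"

```text
time: 3.58
tool_pos: [459.0, -127.0, 26.3]
tcp_rot: [-0.001, 0.688, 0.725, -0.001]
ft_force: [0.1, 0.5, -0.8]
grip_width: 0.6
```

>>> step_arm --increments "0 0 0 -0.5 10 0 0; 0 0 0 -1 20 0 0; 0 0 0 -1.5 30 0 0; 0 0 0 -2 40 0 0; 0 0 0 -2.5 50 0 0; 0 0 0 -3 60 0 0; 0 0 0 -3.5 70 0 0; 0 0 0 -4 80 0 0"

```text
time: 4.25
tool_pos: [456.1, -47.3, 27.8]
tcp_rot: [0.0, 0.689, 0.725, 0.0]
ft_force: [-0.4, -1.3, -0.5]
grip_width: 1.0
```

```bash
python3 st.py
python3 - <<'E'
from plan import *
t=np.load('tp.npy')
M=env.camera_model('wrist');p,d=env.read_camera('wrist'); cv2.imwrite('pics/w2.png',p)
# world poses & deltas from commanded s=-80
W0=np.array([456.1,-48.4]);y0=.051
for s in range(-75,215,5):
    W,u=world(s,t);print(s,(W-W0).round(1),round(u-pi/2-y0,3))
E
```

```text
t 4.25 pos [456.1 -47.3  27.8] psi 0.051 z [ 0. -0. -1.] F [-0.4 -1.3 -0.5] w 1.0 track [ -95.1 -114.9] q6 -0.26
-75 [-0.1  5.5] -0.0
-70 [-0.4 10.5] -0.0
-65 [-0.7 15.5] -0.0
-60 [-0.9 20.5] -0.0
-55 [-1.2 25.5] -0.0
-50 [-1.5 30.5] -0.002
-45 [-2.  35.4] -0.008
-40 [-2.6 40.4] -0.019
-35 [-3.4 45.4] -0.035
-30 [-4.4 50.4] -0.057
-25 [-5.6 55.4] -0.083
-20 [-7.  60.5] -0.114
-15 [-8.5 65.6] -0.151
-10 [-10.2  70.7] -0.192
-5 [-12.1  76. ] -0.238
0 [-14.1  81.4] -0.288
5 [-16.   86.8] -0.341
10 [-17.7  92.4] -0.393
15 [-19.   98.1] -0.446
20 [-20.1 103.8] -0.499
25 [-20.8 109.6] -0.551
30 [-21.2 115.4] -0.604
35 [-21.4 121.2] -0.657
40 [-21.2 127. ] -0.709
45 [-20.7 132.8] -0.762
50 [-19.9 138.5] -0.814
55 [-18.8 144.2] -0.867
60 [-17.4 149.9] -0.92
65 [-15.8 155.4] -0.972
70 [-13.8 160.9] -1.025
75 [-11.5 166.3] -1.078
80 [ -9.  171.5] -1.13
85 [ -6.2 176.6] -1.183
90 [ -3.1 181.5] -1.236
95 [  0.2 186.3] -1.288
100 [  3.8 190.8] -1.338
105 [  7.7 194.9] -1.382
110 [ 11.8 198.6] -1.422
115 [ 16.1 202. ] -1.458
120 [ 20.6 204.9] -1.488
125 [ 25.2 207.5] -1.514
130 [ 29.9 209.6] -1.535
135 [ 34.7 211.3] -1.551
140 [ 39.6 212.6] -1.563
145 [ 44.6 213.4] -1.569
150 [ 49.6 213.8] -1.571
155 [ 54.6 214.1] -1.571
160 [ 59.6 214.3] -1.571
165 [ 64.6 214.6] -1.571
170 [ 69.6 214.8] -1.571
175 [ 74.5 215.1] -1.571
180 [ 79.5 215.3] -1.571
185 [ 84.5 215.6] -1.571
190 [ 89.5 215.8] -1.571
195 [ 94.5 216.1] -1.571
200 [ 99.5 216.4] -1.571
205 [104.5 216.6] -1.571
210 [109.5 216.9] -1.571
```

View pics/w2.png

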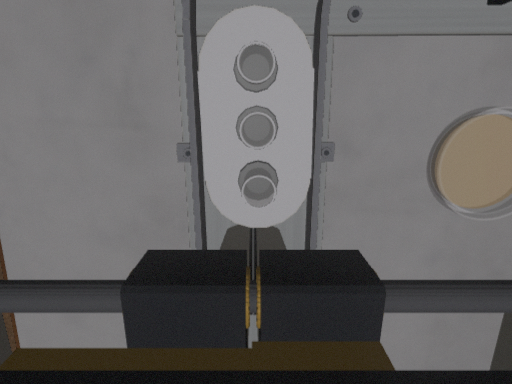

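The carrier end at (257,227) sits against the fingertips, centred between the rails, at 1.3 N. I continue into the bend.

>>> step_arm --increments "0 0 0 -0.4 10 0 0; 0 0 0 -0.9 20 0 0; 0 0 -0.002 -1.5 30 0 0; 0 0 -0.02 -2.6 40 0 0; 0 0 -0.057 -4.4 50 0 0; 0 0 -0.083 -5.6 55.4 0 0; 0 0 -0.114 -7 60.5 0 0; 0 0 -0.151 -8.5 65.6 0 0"

```text
time: 4.97
tool_pos: [447.4, 18.1, 27.6]
tcp_rot: [-0.0, 0.742, 0.67, -0.0]
ft_force: [0.0, -2.4, -1.1]
grip_width: 0.4
```

```bash
python3 st.py
python3 - <<'E'
from plan import *
t=np.load('tp.npy')
p,d=env.read_camera('wrist'); cv2.imwrite('pics/w3.png',p)
def D(s0):
    b=world(s0,t)
    for s in range(s0+5,s0+46,5):
        W,u=world(s,t);print(s0,s,(W-b[0]).round(1),round(u-b[1],3))
for s0 in (-15,25,65,105): D(s0)
E
```

```text
t 4.97 pos [447.4  18.1  27.6] psi -0.101 z [-0.  0. -1.] F [ 0.  -2.4 -1.1] w 0.4 track [-100.5  -49.2] q6 0.04
-15 -10 [-1.7  5.2] -0.041
-15 -5 [-3.6 10.4] -0.087
-15 0 [-5.6 15.8] -0.138
-15 5 [-7.5 21.3] -0.19
-15 10 [-9.1 26.9] -0.243
-15 15 [-10.5  32.5] -0.295
-15 20 [-11.5  38.2] -0.348
-15 25 [-12.3  44. ] -0.401
-15 30 [-12.7  49.8] -0.453
25 30 [-0.4  5.8] -0.053
25 35 [-0.6 11.6] -0.105
25 40 [-0.4 17.4] -0.158
25 45 [ 0.1 23.2] -0.211
25 50 [ 0.9 29. ] -0.263
25 55 [ 2.  34.7] -0.316
25 60 [ 3.4 40.3] -0.368
25 65 [ 5.  45.9] -0.421
25 70 [ 7.  51.4] -0.474
65 70 [2.  5.5] -0.053
65 75 [ 4.2 10.8] -0.105
65 80 [ 6.8 16.1] -0.158
65 85 [ 9.6 21.1] -0.211
65 90 [12.6 26.1] -0.263
65 95 [16.  30.8] -0.316
65 100 [19.6 35.3] -0.365
65 105 [23.5 39.4] -0.41
65 110 [27.6 43.2] -0.45
105 110 [4.1 3.7] -0.04
105 115 [8.4 7.1] -0.075
105 120 [12.9 10. ] -0.106
105 125 [17.5 12.6] -0.131
105 130 [22.2 14.7] -0.152
105 135 [27.1 16.4] -0.169
105 140 [31.9 17.7] -0.18
105 145 [36.9 18.5] -0.187
105 150 [41.9 18.9] -0.188
```

View pics/w3.png

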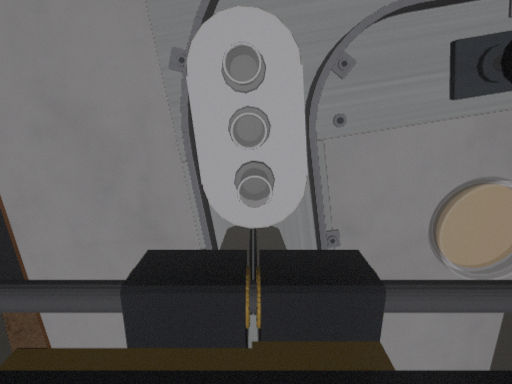

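The carrier front is riding the outer rail into the bend, and the tubes are well clear of the fingers.

>>> step_arm --increments "0 0 -0.04 -1.7 5.2 0 0; 0 0 -0.087 -3.6 10.4 0 0; 0 0 -0.138 -5.6 15.8 0 0; 0 0 -0.19 -7.5 21.3 0 0; 0 0 -0.243 -9.1 26.9 0 0; 0 0 -0.295 -10.5 32.5 0 0; 0 0 -0.348 -11.5 38.2 0 0; 0 0 -0.4 -12.3 44 0 0"

```text
time: 5.68
tool_pos: [434.9, 61.7, 27.5]
tcp_rot: [-0.0, 0.861, 0.509, -0.0]
ft_force: [-0.5, -2.1, 0.2]
grip_width: 0.6
```

```bash
python3 st.py
python3 - <<'E'
from h import *
p,d=env.read_camera('wrist'); cv2.imwrite('pics/w4.png',p)
E
```

```text
t 5.68 pos [434.9  61.7  27.5] psi -0.502 z [-0.001 -0.    -1.   ] F [-0.5 -2.1  0.2] w 0.6 track [-110.7   -5. ] q6 0.54
```

View pics/w4.png

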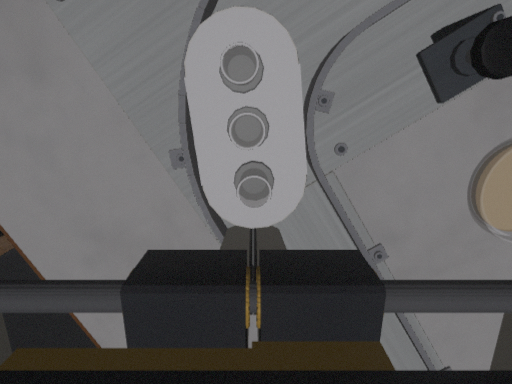

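It follows the bend cleanly, with the end contact still centred at (254,228).

>>> step_arm --increments "0 0 -0.053 -0.4 5.8 0 0; 0 0 -0.105 -0.6 11.6 0 0; 0 0 -0.158 -0.4 17.4 0 0; 0 0 -0.21 0.1 23.2 0 0; 0 0 -0.263 0.9 29 0 0; 0 0 -0.316 2 34.7 0 0; 0 0 -0.368 3.4 40.3 0 0; 0 0 -0.42 5 45.9 0 0"

```text
time: 6.4
tool_pos: [439.8, 107.4, 27.5]
tcp_rot: [-0.0, 0.948, 0.319, -0.001]
ft_force: [-1.5, -1.1, 0.7]
grip_width: 0.8
```

```bash
python3 st.py
python3 - <<'E'
from h import *
p,d=env.read_camera('wrist'); cv2.imwrite('pics/w5.png',p)
E
```

```text
t 6.4 pos [439.8 107.4  27.5] psi -0.921 z [-0.001 -0.    -1.   ] F [-1.5 -1.1  0.7] w 0.8 track [-103.4   40.4] q6 1.06
```

View pics/w5.png

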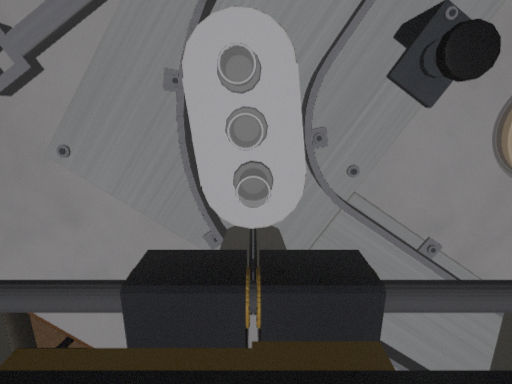

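Steady so far; I continue.

>>> step_arm --increments "0 0 -0.053 2 5.5 0 0; 0 0 -0.105 4.2 10.8 0 0; 0 0 -0.158 6.8 16.1 0 0; 0 0 -0.21 9.6 21.1 0 0; 0 0 -0.263 12.6 26.1 0 0; 0 0 -0.316 16 30.8 0 0; 0 0 -0.365 19.6 35.3 0 0; 0 0 -0.41 23.5 39.4 0 0"

```text
time: 7.12
tool_pos: [463.3, 146.6, 27.5]
tcp_rot: [0.0, 0.993, 0.12, -0.001]
ft_force: [-1.8, -0.4, 1.8]
grip_width: 0.6
```

>>> step_arm --increments "0 0 -0.04 4.1 3.7 0 0; 0 0 -0.075 8.4 7.1 0 0; 0 0 -0.106 12.9 10 0 0; 0 0 -0.131 17.5 12.6 0 0; 0 0 -0.152 22.2 14.7 0 0; 0 0 -0.169 27.1 16.4 0 0; 0 0 -0.18 31.9 17.7 0 0; 0 0 -0.187 36.9 18.5 0 0"

```text
time: 7.78
tool_pos: [501.1, 165.1, 27.5]
tcp_rot: [0.0, 1.0, 0.027, -0.0]
ft_force: [-1.5, -0.5, -1.4]
grip_width: 0.5
```

```bash
python3 st.py
python3 - <<'E'
from fit import *
t=np.load('tp.npy')
M=env.camera_model('wrist')
p,d=env.read_camera('wrist'); cv2.imwrite('pics/w6.png',draw('wrist',p,1,t,M,(0,0,512,384)))
E
```

```text
t 7.78 pos [501.1 165.1  27.5] psi -1.517 z [-0. -0. -1.] F [-1.5 -0.5 -1.4] w 0.5 track [-39.3  94.9] q6 1.75
```

View pics/w6.png

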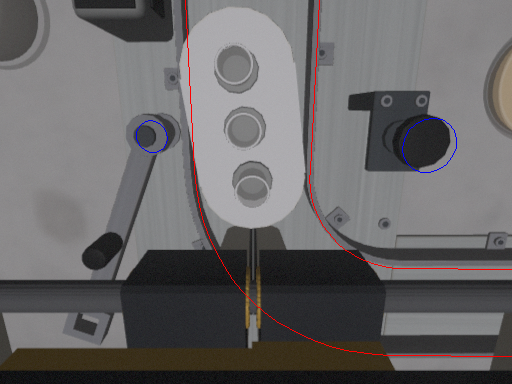

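The overlay in this close view sits about 3 mm right and 2 mm low of the actual pivot (147,133) and bolt (422,142), so the track is slightly further +x/+y. The carrier is entering the bay straight.

>>> step_arm --increments "0 0 0 8 1 0 0; 0 0 0 16 2 0 0; 0 0 0 24 2.4 0 0; 0 0 0 32 2.8 0 0; 0 0 0 40 3.2 0 0; 0 0 0 46 3.5 0 0; 0 0 0 51 3.8 0 0; 0 0 0 54 4 0 0"

```text
time: 8.5
tool_pos: [555.4, 169.0, 27.6]
tcp_rot: [-0.0, 1.0, 0.027, 0.0]
ft_force: [-1.3, -0.6, 1.4]
grip_width: 0.5
```

```bash
python3 st.py
python3 - <<'E'
from fit import *
t=np.load('tp.npy')
M=env.camera_model('wrist')
p,d=env.read_camera('wrist'); cv2.imwrite('pics/w7.png',draw('wrist',p,1,t,M,(0,0,512,384)))
E
```

```text
t 8.5 pos [555.4 169.   27.6] psi -1.517 z [ 0.  0. -1.] F [-1.3 -0.6  1.4] w 0.5 track [15.1 96.1] q6 1.73
```

View pics/w7.png

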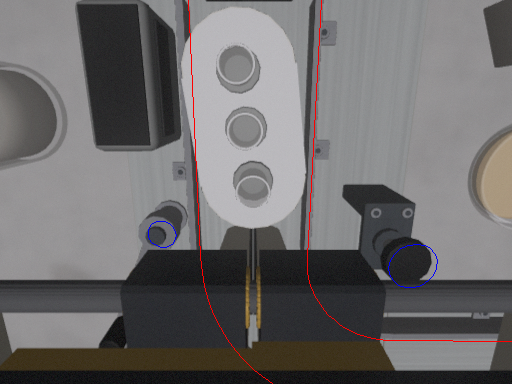

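The pad's dark edge is at row 0 just ahead of the carrier nose (row 8). Last few millimetres go slowly.

>>> step_arm --increments "0 0 0 2 0.1 0 0; 0 0 0 4 0.2 0 0; 0 0 0 6 0.3 0 0; 0 0 0 7.5 0.4 0 0"

```text
time: 8.88
tool_pos: [562.3, 169.4, 27.6]
tcp_rot: [-0.0, 1.0, 0.027, 0.0]
ft_force: [-1.1, -0.7, -1.0]
grip_width: 0.5
```

>>> step_arm --increments "0 0 0 1 0 0 0; 0 0 0 2 0 0 0; 0 0 0 2 0 0 0"

```text
time: 9.13
tool_pos: [564.2, 169.4, 27.6]
tcp_rot: [0.0, 1.0, 0.027, -0.0]
ft_force: [-1.0, -0.7, 0.5]
grip_width: 0.6
```

>>> step_arm --increments "0 0 0 1 0 0 0; 0 0 0 2 0 0 0; 0 0 0 2 0 0 0"

```text
time: 9.38
tool_pos: [564.5, 169.3, 27.4]
tcp_rot: [0.0, 1.0, 0.027, -0.002]
ft_force: [-10.5, -0.7, 6.6]
grip_width: 0.6
```

Force jumped from 1 to 10.5 N: home against the pad. I back off and look.

>>> step_arm --increments "0 0 0 -8 0 0 0; 0 0 0 -24 -1 0 0; 0 0 0 -40 -2 0 0; 0 0 0 -60 -3 25 0; 0 0 0 -80 -3 50 0; 0 0 0 -80 -3 85 0; 0 0 0 -80 -3 110 0; 0 0 0 -80 -3 110 0"

```text
time: 10.05
tool_pos: [488.5, 167.1, 142.6]
tcp_rot: [-0.001, 1.0, 0.027, 0.004]
ft_force: [1.9, -0.3, 0.9]
grip_width: 0.5
```

```bash
python3 st.py
python3 - <<'E'
from fit import *
t=np.load('tp.npy')
M=env.camera_model('wrist')
p,d=env.read_camera('wrist'); cv2.imwrite('pics/w8r.png',p);cv2.imwrite('pics/w8.png',draw('wrist',p,1,t,M,(0,0,512,384)))
np.savez('pics/w8.npz',K=M['K'],P=M['pose'],d=d)
p,d=env.read_camera('side');cv2.imwrite('pics/s8.png',draw('side',p,4,t,env.camera_model('side'),(160,130,350,270)))
E
```

```text
t 10.05 pos [488.5 167.1 142.6] psi -1.517 z [ 0.009  0.002 -1.   ] F [ 1.9 -0.3  0.9] w 0.5 track [-51.8  97.6] q6 1.76
```

View pics/w8.png

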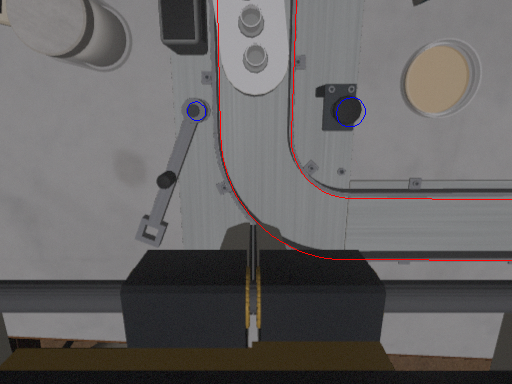

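View pics/s8.png

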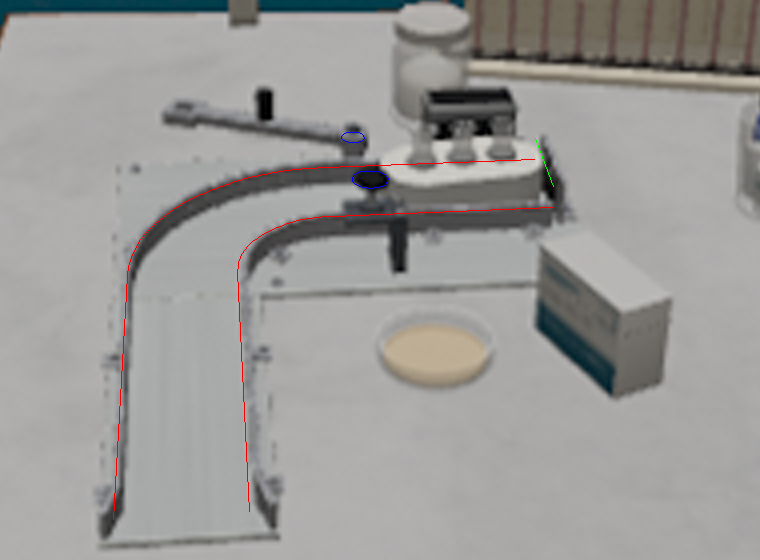

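The carrier is home against the pad in both views (wrist: rear end at (255,95); side: nose at the green pad line). The gate is still open, its knob at (166,180). Next I plan the gate sweep.

Run:
```python
from plan import *
z=np.load('pics/w8.npz');M=dict(K=z['K'],pose=z['P'])
t=np.array([546,74,.05]);np.save('tp.npy',t)
H=ray('wrist',(196,110),40,M);k=ray('wrist',(166,180),57,M);B=ray('wrist',(348,111),70,M)
for n,P in zip('HKB',(H,k,B)): print(n,P.round(1),W2T(*P[:2],t).round(1))
a=W2T(*k[:2],t)-[20,147]; print('theta',atan2(-a[0],-a[1]),hypot(*a))
C=ray('wrist',(255,95),38,M);print('carrier rear',W2T(*C[:2],t))
d=14.
def F(th,d=14): 
    P=np.array([20,147])+64*np.array([-sin(th),-cos(th)])-d*np.array([cos(th),-sin(th)])
    return T2W(*P,t), -th+t[2]+pi/2
print('start',F(1.95,30),F(1.95,14))
for th in np.arange(1.95,-.2,-.15): W,y=F(th);print(round(th,2),W.round(1),round(y,3))
```

```text
H [558.6 219.3  40. ] [ 19.8 144.5]
K [499.7 241.3  57. ] [-37.9 169.4]
B [564.5  98.2  70. ] [19.7 23.2]
theta 1.9399696819863173 62.113778368539734
carrier rear [32.46363172 93.98823371]
start (array([507.76354872, 270.89540657]), np.float64(-0.32920367320510335)) (array([502.59091565, 255.75460517]), np.float64(-0.32920367320510335))
1.95 [502.6 255.8] -0.329
1.8 [498.1 247. ] -0.179
1.65 [495.1 237.7] -0.029
1.5 [493.4 228. ] 0.121
1.35 [493.2 218.2] 0.271
1.2 [494.5 208.5] 0.421
1.05 [497.2 199. ] 0.571
0.9 [501.3 190.1] 0.721
0.75 [506.7 181.9] 0.871
0.6 [513.2 174.6] 1.021
0.45 [520.8 168.3] 1.171
0.3 [529.2 163.3] 1.321
0.15 [538.3 159.5] 1.471
0.0 [547.8 157.2] 1.621
-0.15 [557.6 156.3] 1.771
```

>>> step_arm --increments "0 0 0.12 3 20 0 0; 0 0 0.24 6 40 0 0; 0 0 0.36 9 60 0 0; 0 0 0.48 12 80 0 0; 0 0 0.6 15 105 0 0; 0 0 0.72 22 105 0 0; 0 0 0.84 22 105 0 0; 0 0 0.96 22 105 0 0"

```text
time: 10.82
tool_pos: [507.7, 271.5, 135.7]
tcp_rot: [-0.0, 0.873, 0.488, -0.001]
ft_force: [-0.4, 0.6, 0.4]
grip_width: 0.1
```

>>> step_arm --increments "0 0 0.11 0 0 -20 0; 0 0 0.227 0 0 -45 0; 0 0 0.227 0 0 -70 0; 0 0 0.227 0 0 -70 0; 0 0 0.227 0 0 -70 0"

```text
time: 11.23
tool_pos: [507.2, 270.9, 66.0]
tcp_rot: [-0.0, 0.814, 0.581, -0.002]
ft_force: [0.3, -0.1, 0.9]
grip_width: 0.6
```

```bash
python3 st.py
python3 - <<'E'
from fit import *
p,d=env.read_camera('wrist'); cv2.imwrite('pics/w9.png',p)
p,d=env.read_camera('side'); cv2.imwrite('pics/s9.png',p[100:260,140:340].repeat(3,0).repeat(3,1))
E
```

```text
t 11.23 pos [507.2 270.9  66. ] psi -0.331 z [-0.003 -0.002 -1.   ] F [ 0.3 -0.1  0.9] w 0.6 track [-28.9 198.6] q6 0.74
```

View pics/w9.png

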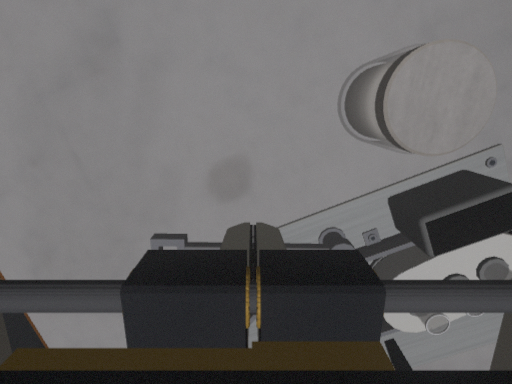

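View pics/s9.png

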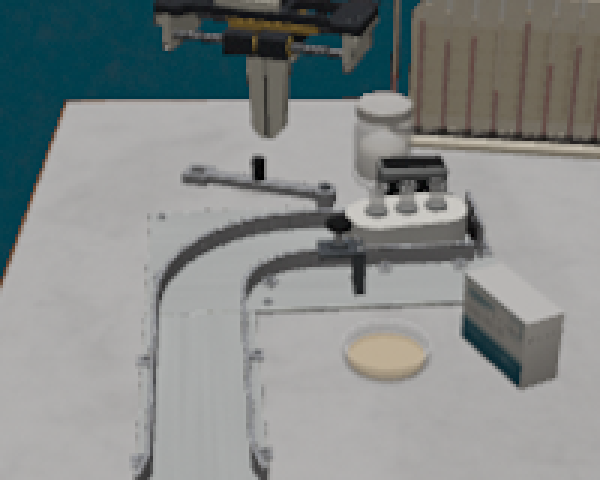

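The fingers stand just outside the gate arm behind the knob, clear of the jar. I lower and start the sweep.

>>> step_arm --increments "0 0 0 0 0 -14 0; 0 0 0 0 0 -27 0; 0 0 0 0 0 -27 0; 0 0 0 -2 -5 -27 0; 0 0 0 -4 -10 -27 0; 0 0 0 -5.6 -15.6 -27 0; 0 0 0.075 -8 -20 -27 0; 0 0 0.15 -10 -24.4 -27 0"

```text
time: 12.0
tool_pos: [498.3, 246.5, 41.3]
tcp_rot: [0.0, 0.767, 0.642, 0.001]
ft_force: [0.6, 1.3, 0.4]
grip_width: 0.4
```

```bash
python3 st.py
python3 - <<'E'
from plan import *
t=np.load('tp.npy')
def F(th,d=14): 
    P=np.array([20,147])+64*np.array([-sin(th),-cos(th)])-d*np.array([cos(th),-sin(th)])
    return T2W(*P,t), -th+t[2]+pi/2
base=np.array([498.2,247.0]);by=-.18
for b in range(3):
  for i in range(1,9):
    th=1.8-.08*(8*b+i); W,y=F(th); print(round(th,2),(W-base).round(1),round(y-by,3))
  base=W.round(1);by=y
E
```

```text
t 12.0 pos [498.3 246.5  41.3] psi -0.177 z [ 0.001  0.001 -1.   ] F [0.6 1.3 0.4] w 0.4 track [-39.  174.7] q6 0.55
1.72 [-1.9 -4.9] 0.081
1.64 [ -3.3 -10. ] 0.161
1.56 [ -4.3 -15.1] 0.241
1.48 [ -4.9 -20.3] 0.321
1.4 [ -5.1 -25.5] 0.401
1.32 [ -4.8 -30.8] 0.481
1.24 [ -4.2 -36. ] 0.561
1.16 [ -3.1 -41.1] 0.641
1.08 [ 1.5 -5. ] 0.08
1.0 [ 3.3 -9.9] 0.16
0.92 [  5.6 -14.7] 0.24
0.84 [  8.2 -19.2] 0.32
0.76 [ 11.2 -23.5] 0.4
0.68 [ 14.5 -27.5] 0.48
0.6 [ 18.1 -31.3] 0.56
0.52 [ 22.1 -34.8] 0.64
0.44 [ 4.1 -3.2] 0.08
0.36 [ 8.6 -6. ] 0.16
0.28 [13.2 -8.4] 0.24
0.2 [ 18.  -10.5] 0.32
0.12 [ 23.  -12.1] 0.4
0.04 [ 28.1 -13.4] 0.48
-0.04 [ 33.2 -14.3] 0.56
-0.12 [ 38.5 -14.7] 0.64
```

Contact is made (1.3 N). I sweep the knob along its arc.

>>> step_arm --increments "0 0 0.08 -1.9 -4.9 0 0; 0 0 0.16 -3.3 -10 0 0; 0 0 0.24 -4.3 -15.1 0 0; 0 0 0.32 -4.9 -20.3 0 0; 0 0 0.4 -5.1 -25.5 0 0; 0 0 0.48 -4.8 -30.8 0 0; 0 0 0.56 -4.2 -36 0 0; 0 0 0.64 -3.1 -41.1 0 0"

```text
time: 12.67
tool_pos: [495.2, 205.4, 41.3]
tcp_rot: [0.0, 0.526, 0.851, 0.0]
ft_force: [0.5, 1.7, 1.1]
grip_width: 0.1
```

```bash
python3 st.py
python3 - <<'E'
from fit import *
p,d=env.read_camera('side'); cv2.imwrite('pics/s10.png',p[100:260,140:340].repeat(3,0).repeat(3,1))
E
```

```text
t 12.67 pos [495.2 205.4  41.3] psi 0.464 z [ 0.001  0.    -1.   ] F [0.5 1.7 1.1] w 0.1 track [-44.1 133.8] q6 -0.16
```

View pics/s10.png

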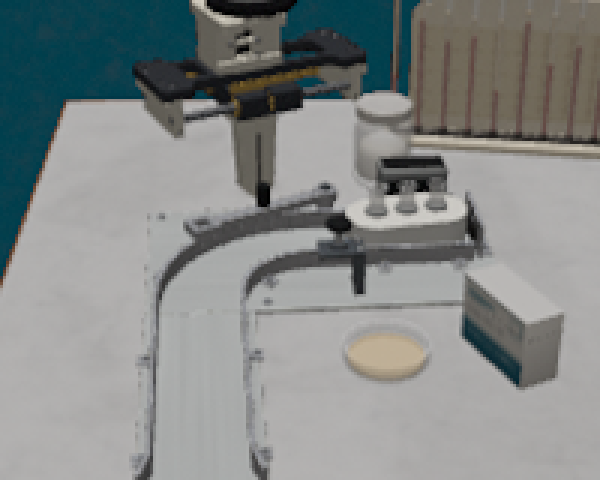

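The gate is swinging with the fingers, with the knob at about (262,193) in the crop. I continue.

>>> step_arm --increments "0 0 0.08 1.5 -5 0 0; 0 0 0.16 3.3 -9.9 0 0; 0 0 0.24 5.6 -14.7 0 0; 0 0 0.32 8.2 -19.2 0 0; 0 0 0.4 11.2 -23.5 0 0; 0 0 0.48 14.5 -27.5 0 0; 0 0 0.56 18.1 -31.3 0 0; 0 0 0.64 22.1 -34.8 0 0"

```text
time: 13.38
tool_pos: [517.4, 170.9, 41.2]
tcp_rot: [0.0, 0.232, 0.973, 0.0]
ft_force: [-0.7, 1.6, -0.5]
grip_width: 0.6
```

>>> step_arm --increments "0 0 0.08 4.1 -3.2 0 0; 0 0 0.16 8.6 -6 0 0; 0 0 0.24 13.2 -8.4 0 0; 0 0 0.32 18 -10.5 0 0; 0 0 0.4 23 -12.1 0 0; 0 0 0.46 26 -13 0 0; 0 0 0.5 28 -13.4 0 0"

```text
time: 13.97
tool_pos: [545.3, 157.4, 41.1]
tcp_rot: [0.0, -0.015, 1.0, 0.0]
ft_force: [-1.2, -0.3, 1.0]
grip_width: 0.7
```

```bash
python3 st.py
python3 - <<'E'
from fit import *
p,d=env.read_camera('side'); cv2.imwrite('pics/s11.png',p[100:260,140:340].repeat(3,0).repeat(3,1))
E
```

```text
t 13.97 pos [545.3 157.4  41.1] psi 1.601 z [ 0.  0. -1.] F [-1.2 -0.3  1. ] w 0.7 track [ 3.5 83.3] q6 -1.4
```

View pics/s11.png

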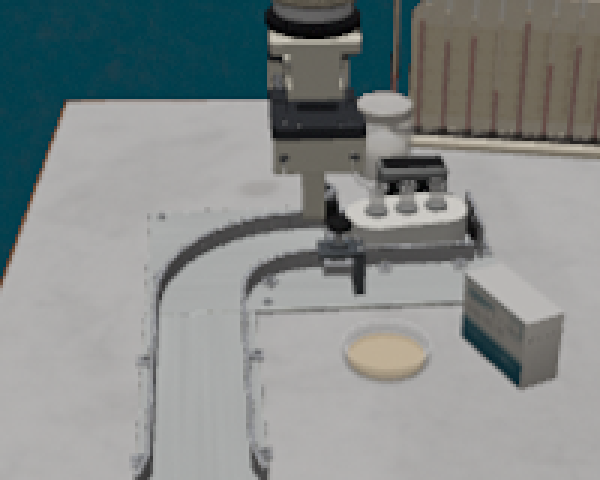

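The arm is entering the keeper. I push slowly until it stops.

>>> step_arm --increments "0 0 0.01 1 0 0 0; 0 0 0.02 2 0 0 0; 0 0 0.02 3 0 0 0; 0 0 0.02 3 0 0 0"

```text
time: 14.35
tool_pos: [546.4, 157.5, 40.6]
tcp_rot: [-0.002, -0.024, 1.0, -0.0]
ft_force: [-8.4, -1.2, 5.7]
grip_width: 0.4
```

>>> step_arm --increments "0 0 0 1 0 0 0; 0 0 0 2 0 0 0; 0 0 0 2 0 0 0"

```text
time: 14.6
tool_pos: [546.8, 157.4, 40.5]
tcp_rot: [-0.004, -0.024, 1.0, -0.0]
ft_force: [-17.6, -0.8, 13.6]
grip_width: 0.2
```

The gate is hard against its stop (17 N with no further travel). I back off and look.

>>> step_arm --increments "0 0 0 -6 0 0 0; 0 0 0 -18 0 0 0; 0 0 0 -24 0 25 0; 0 0 0 -24 0 60 0; 0 0 0 -24 0 95 0; 0 0 0 -24 -30 95 0; 0 0 0 -24 -60 95 0; 0 0 0 -24 -60 95 0"

```text
time: 15.27
tool_pos: [526.5, 94.5, 136.5]
tcp_rot: [0.001, -0.023, 1.0, -0.0]
ft_force: [-0.8, -0.1, 0.0]
grip_width: 0.3
```

```bash
python3 st.py
python3 - <<'E'
from fit import *
t=np.load('tp.npy')
M=env.camera_model('wrist')
p,d=env.read_camera('wrist'); cv2.imwrite('pics/w12.png',draw('wrist',p,1,t,M,(0,0,512,384)))
p,d=env.read_camera('side'); cv2.imwrite('pics/s12.png',p[100:260,140:340].repeat(3,0).repeat(3,1))
E
```

```text
t 15.27 pos [526.5  94.5 136.5] psi 1.617 z [ 0.002 -0.001 -1.   ] F [-0.8 -0.1  0. ] w 0.3 track [-18.5  21.4] q6 -1.53
```

View pics/w12.png

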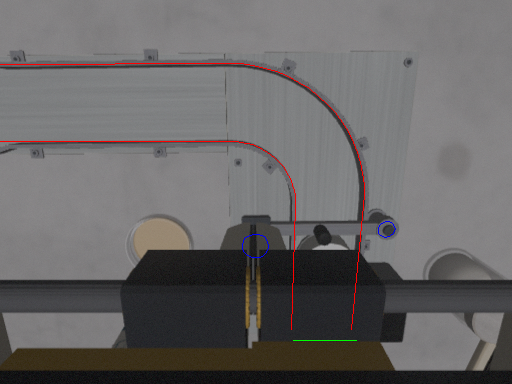

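View pics/s12.png

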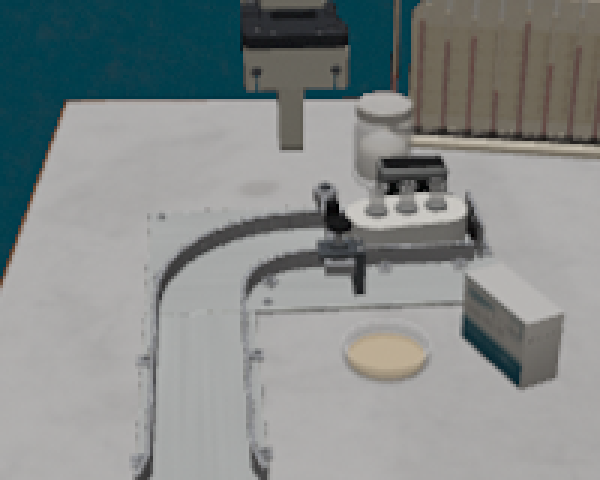

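The arm now lies straight across the lane into the keeper, on the expected line with the hinge at (387,229). The bolt is still up. Next is the bolt.

>>> step_arm --increments "0 0 0 14 0.5 0 0; 0 0 0 28 1 0 0; 0 0 0 38.5 1 0 0; 0 0 0 38.5 1 -20 0; 0 0 0 38.5 1 -40 0; 0 0 0 38.5 1 -55 0; 0 0 0 38.5 1 -60 0; 0 0 0 38.5 1 -60 0"

```text
time: 16.03
tool_pos: [564.0, 99.4, 74.5]
tcp_rot: [-0.001, -0.025, 1.0, -0.0]
ft_force: [-0.0, -0.1, 0.1]
grip_width: 0.6
```

```bash
python3 st.py
python3 - <<'E'
from fit import *
p,d=env.read_camera('side'); cv2.imwrite('pics/s13.png',p[130:230,190:310].repeat(5,0).repeat(5,1))
E
```

```text
t 16.03 pos [564.   99.4  74.5] psi 1.62 z [-0.002 -0.    -1.   ] F [-0.  -0.1  0.1] w 0.6 track [19.3 24.4] q6 -1.53
```

View pics/s13.png

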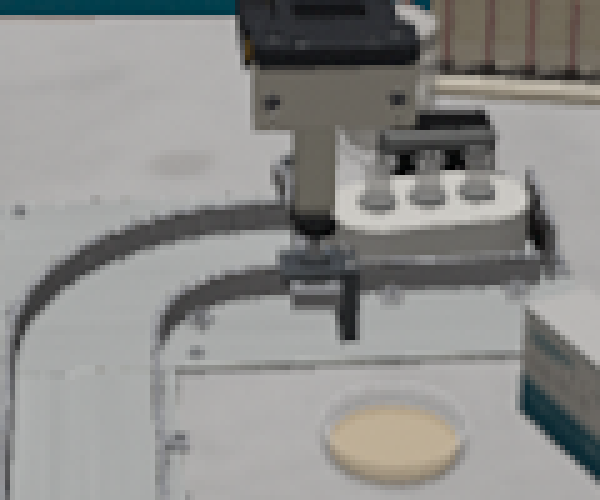

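The fingers are centred over the button at (317,222) in the crop. I press.

>>> step_arm --increments "0 0 0 0 0 -3 0; 0 0 0 0 0 -5 0; 0 0 0 0 0 -7 0; 0 0 0 0 0 -9 0; 0 0 0 0 0 -11 0; 0 0 0 0 0 -13 0; 0 0 0 0 0 -15 0; 0 0 0 0 0 -16 0"

```text
time: 16.75
tool_pos: [564.8, 98.7, 59.4]
tcp_rot: [0.0, -0.025, 1.0, -0.0]
ft_force: [0.5, 0.6, 0.7]
grip_width: 0.7
```

>>> step_arm --increments "0 0 0 0 0 -1 0; 0 0 0 0 0 -2 0; 0 0 0 0 0 -2 0"

```text
time: 17.0
tool_pos: [564.9, 98.7, 58.2]
tcp_rot: [0.0, -0.025, 1.0, -0.0]
ft_force: [-2.0, -0.7, 9.3]
grip_width: 0.4
```

>>> step_arm --increments "0 0 0 0 0 -1 0; 0 0 0 0 0 -2 0; 0 0 0 0 0 -2 0"

```text
time: 17.25
tool_pos: [565.4, 98.8, 58.0]
tcp_rot: [0.001, -0.025, 1.0, -0.0]
ft_force: [-8.1, -1.1, 28.1]
grip_width: 0.3
```

>>> step_arm --increments "0 0 0 0 0 15 0; 0 0 0 0 0 45 0; 0 0 0 -20 0 80 0; 0 0 0 -60 0 110 0; 0 0 0 -90 0 140 0; 0 0 0 -110 0 150 0; 0 0 0 -110 0 150 0; 0 0 0 -110 0 150 0"

```text
time: 17.92
tool_pos: [454.5, 98.8, 206.5]
tcp_rot: [0.001, -0.025, 1.0, 0.0]
ft_force: [0.6, -0.1, 0.3]
grip_width: 0.5
```

```bash
python3 st.py
python3 - <<'E'
from fit import *
t=np.load('tp.npy')
p,d=env.read_camera('side'); cv2.imwrite('pics/s14.png',cv2.resize(p[130:230,190:330],None,fx=5,fy=5,interpolation=cv2.INTER_CUBIC))
r=env.landmark_of('side','bolt_top')
for q in r[:2]: print(q, [ (h,proj('side',[*T2W(20,23,t),h]).round(1)) for h in (58,70)])
p,d=env.read_camera('top'); cv2.imwrite('pics/t14.png',cv2.resize(p[140:290,140:340],None,fx=4,fy=4,interpolation=cv2.INTER_CUBIC))
p,d=env.read_camera('wrist'); cv2.imwrite('pics/w14.png',p)
for n in ('dish','jar','slides'):
    r=env.landmark_of('top',n); print(n,[(ray('top',q['uv'],0).round(1),q['confidence']) for q in r[:1]])
E
```

```text
t 17.92 pos [454.5  98.8 206.5] psi 1.62 z [ 0.002  0.    -1.   ] F [ 0.6 -0.1  0.3] w 0.5 track [-90.2  29.3] q6 -1.51
{'uv': [253.2, 178.2], 'confidence': 0.39} [(58, array([252.3, 178.4])), (70, array([252.4, 174. ]))]
dish [(array([596.8,  -3.6,   0. ]), 0.69)]
jar [(array([607.4, 313.7,   0. ]), 0.88)]
slides [(array([690.5,   2.3,   0. ]), 0.8)]
```

View pics/s14.png

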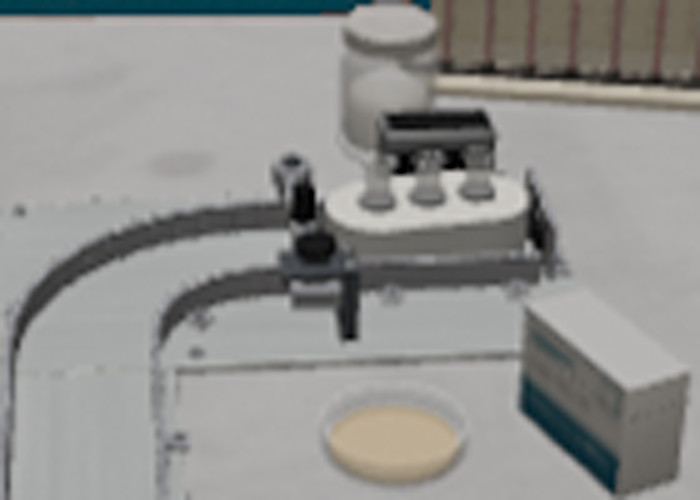

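View pics/t14.png

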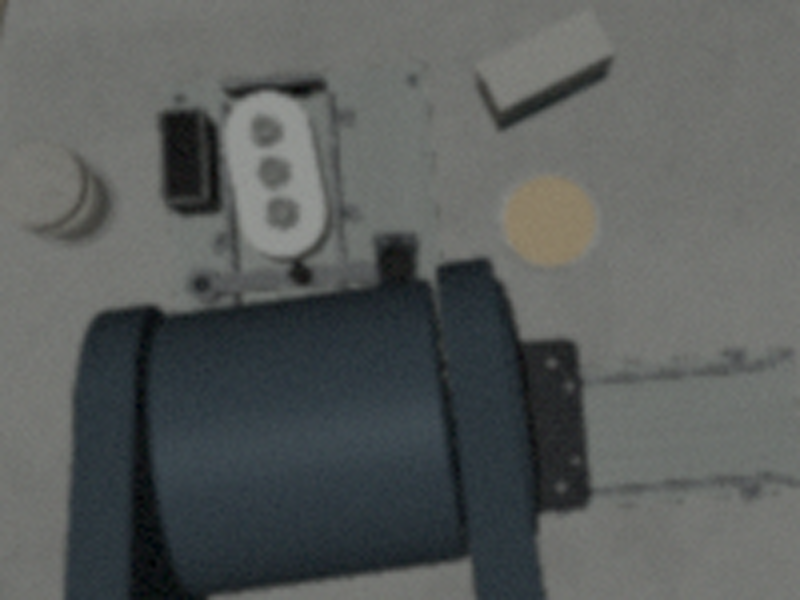

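View pics/w14.png

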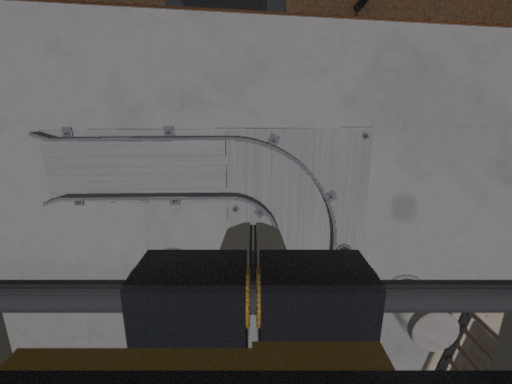

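The bolt button sits down on the keeper (row 178.2, against 178.4 predicted for down and 174.0 for up). Carrier, gate and bystanders look right; the network's jar reading differs by 11 mm from the first one, so I check it against the pictures.

Run:
```python
from h import *
a={n:cv2.imread(f'pics/{n}0.png') for n in('top','side')}
b={n:env.read_camera(n)[0] for n in('top','side')}
B={'top':dict(jar=(140,170,30,32),dish=(262,180,32,30),slides=(256,140,40,34)),'side':dict(jar=(255,130,26,20),dish=(250,205,38,24),slides=(292,186,40,42))}
for n in B:
    for k,(x,y,w,h) in B[n].items():
        T=a[n][y:y+h,x:x+w]; S=b[n][y-6:y+h+6,x-6:x+w+6]
        r=cv2.matchTemplate(S,T,cv2.TM_CCOEFF_NORMED);_,v,_,l=cv2.minMaxLoc(r);print(n,k,l[0]-6,l[1]-6,round(v,3))
```

```text
top jar 0 0 0.983
top dish 1 0 0.873
top slides 0 0 0.992
side jar 0 0 1.0
side dish 0 0 0.999
side slides 0 0 1.0
```

```bash
python3 -c "
from cell import env
print(env.sense()['time']); print(env.sign_off())"
```

```text
18.3667
the job is handed in; nothing more can be done
None
```

I did all three steps in the order asked and handed the job in at 18.4 s; no verdict was reported. The arm was clear of everything at hand-in.

- **Carrier:** I pushed it from behind with closed fingers at about 1–3 N, round the bend and into the bay. It stopped against the end pad, with the force rising to 10.5 N. It stayed on the track, and in every picture the fingers were well clear of the tubes.
- **Gate:** I swept it by the knob until it stopped hard in the keeper, with 17.6 N and about 0.4 mm of further give.
- **Bolt:** I pressed it down to 58.0 mm with 28 N. The side picture afterwards puts the button at row 178.2; 178.4 is predicted for down and 174.0 for up.
- **Bystanders:** Matching the first and last pictures shows no shift of the jar or slide box in either view, nor of the dish in the side view.

Two checks disagreed, and I put both down to noise:
- The network placed the jar about 11 mm from its first reading, but the jar matched exactly in both pictures.
- The dish's top-view match was weaker (0.87, 1 px off), while the side view shows no movement. I think the arm's shadow caused it.

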